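Set up the tile display stand on its kickstand and hold it upright

TASK

Get the tile display stand ready: first press its frame down by the top rail until the stub sits fully home in the hub, then flip the side kickstand over its centre, outwards and all the way down to its stop. Then take the frame by the top rail with the fingers, bring it upright against its backward tipping and finish while still holding it there, without disturbing the jar, pot, bowl and wooden rib around the stand.

Things in the scene. Friction and masses are not known exactly. Their poses are not given: they have to be found in the camera images.
- stand_base: fixed wooden base plate of the display stand, 150 x 220 x 12 mm, on the 10 mm thick work board. Origin: underside of the plate, vertically below the hub axle's middle (plate reaches 95 mm to the front, 55 mm to the back of it). z up, x to the back of the stand (roughly away from the robot), y to its left. The hub axle runs along y, 32 mm above the origin
- hub (a joint): lean of hub and frame about the axle, rad: 0 upright, positive leans back (+x of the base). It rests on its back stop at 0.22, as a heavy plaster slab on the back always tips it back; 1 to 3 N at the top rail hold it upright. With the kickstand down, its toe meets the base plate at about -0.01, which stops it going further forward; pulling 5 to 10 N against that is harmless
- tile_frame (a joint): how far the frame's steel stub stands proud of its seat in the hub, m: 0 fully home, 0.009 to 0.013 at the start. It slides along the frame's own upright axis and is tight: pressing down on the top rail with 12 to 20 N slides it in, and it stays where it is left
- top_rail: round wooden rail, 18 mm diameter, 176 mm long along its y axis, across the top of the upright wooden frame; origin at its middle on the centre line, 180 mm from the hub axle when the frame is home (plus the tile_frame reading). Free all round between the posts (134 mm apart), 50 mm clear below its centre line. x axis to the back of the stand, z along the frame's upright axis
- kickstand (a joint): angle of the kickstand, rad: 0 folded up (leaning 0.25 inwards of the frame's upright axis), 0.25 straight up, 1.82 straight out to the left (+y), 3.39 straight down, 3.54 down on its stop. An over-centre spring drives it back to 0 below about 1.77 and on to 3.54 above that, in about a second; about 3 to 5 N at the toe swing it
- toe (a point): middle of the kickstand's toe, a rubber-covered round bar 14 mm in diameter and 46 mm long that points to the front (-x of the frame), in front of the frame's left side: the part to take or push. It runs on a circle of 85 mm radius about kickstand_pivot in the frame's y-z plane and always stays parallel to the frame's x axis
- kickstand_pivot (a point): centre of the toe's circle, on the kickstand's hinge axis: 79 mm in front of the frame's plane, 99 mm left of its middle, 108 mm below the top rail's centre line; fixed to the frame. x axis along the hinge to the back of the stand, z along the frame's upright axis, y to the left
- glass_jar: bystander: glass jar of glaze with a screw lid, 71 mm diameter and 104 mm high, on the board behind the stand; origin under its middle
- pinch_bowl: bystander: small clay pinch bowl, 68 mm diameter, 36 mm high, on the table to the front left; origin under its middle
- glaze_pot: bystander: plastic glaze pot, 60 mm diameter, 69 mm high, on the table to the front right; origin under its middle
- wood_rib: bystander: flat wooden rib, 48 x 102 x 8 mm, lying on the board behind the stand; origin under its middle

How it is judged:
On the way, in this order (a step that is already met when the one before it is completed fails the run):
1. the frame's stub is pressed fully home in the hub (within 2 mm) (value of joint tile_frame below 0.002 m), for 0.2 s.
2. the kickstand is flipped over centre and down on its stop (over 3.4 rad) (value of joint kickstand above 3.4 rad), for 0.2 s.
At the end, for the whole second after the job is handed in: The stub is home within 2 mm, the kickstand is down within 0.14 rad of its stop, and the frame is held within 0.05 rad of upright by the fingers on the top rail (contact force over 1 N) (value of joint tile_frame below 0.002 m and value of joint kickstand above 3.4 rad and value of joint hub between -0.05 and 0.05 rad and contact force between the fingers and top_rail above 1 N); the arm keeps its last pose, push and grip.
It fails at once if a bystander (jar, bowl, pot or rib) is shifted by more than 30 mm (distance of any of glass_jar, pinch_bowl, glaze_pot, wood_rib from where it was at the start of the episode above 0.03 m).
It also fails if it takes over 64 s, if anything falls off the work surface, if the arm or the gripper's body presses on something with over 40 N, if the wrist force passes 120 N, or if a joint passes its speed limit or range.

ROBOT

A 7-joint arm with a two-finger parallel gripper is mounted at the origin on a cart in front of the work surface, level with it; the furniture and walls round the work are solid. World frame = base frame: x ahead of the robot, y to its left, z up, the work surface at z = 0. Lengths are in m, angles in rad, forces in N, time in s.
With the tool pointing down it reaches from about 0.35 to 0.9 m from the base axis. Payload 8.1 kg.
Tool frame: the origin (TCP) lies on the centre line of the jaws, within the pads' length; the fingertips stand 19 mm ahead of it and the grasp point (between the pads) is the TCP (arm.tip_reach is the distance from the TCP to the fingertips, in m); z points along the fingers, y is the line along which they close (so a half turn about z gives the same grasp; the last joint's range is limited). The gripper opens to 92 mm and grips with 3 to 60 N. Pads are 19 mm wide; open, the fingers measure 130 mm over their backs; the gripper's body (75 mm by 190 mm) begins 47 mm behind the grasp point.
Start: joints at [1.052, 0.434, 0.025, 1.573, -0.012, 1.134, -0.075], TCP at [0.252, -0.572, 0.246] pointing down, gripper open.
Joint ranges: [-2.62, 2.62], [-0.44, 2.09], [-1.27, 1.32], [0.08, 2.57], [-1.32, 4.46], [0.12, 2], [-2.74, 2.74]. Speed limits (rad/s): [2.22, 2.22, 3.01, 3.01, 3.14, 3.14, 3.14].

INTERFACE

Orientations are given as a rotation vector (axis times angle).
In Python, from cell import arm gives the robot as it stands.
- The arm moves only by the tool arm_command, never from a script. Its argument "targets" is a list that holds one entry, the list of rows, each a list of 6 numbers: the shift along the tool's x, y, z in m, then the turn, a rotation vector about the tool's x, y, z in rad. A call has 1 to 10 rows; each row shifts and turns the commanded pose from where the row before left it, along the tool's axes as they then stand; what a row does not reach is not made up. A row lasts 1/8 s, in which the tool goes at most 62.5 mm and 10.7 degrees, less where a joint would pass 70% of its speed; a pose out of reach is approached as far as the arm can. A call with a gripper value outside its range is refused whole. "jaw" is the finger opening in m, from 0 to 0.0918, set as the call begins (left out, the last holds). The fingers move at their own pace and stop on an object; "newtons" is the grip in N (left out, the last holds). Time passes only in rows, so rows that do not move let the fingers close. It gives the time, the measured TCP pose, the force, the opening and the grip force at its end, in the units of the state.
- arm.observe(): the state, without advancing time (a new reading comes with each control period).
- arm.get_image(name): name is "scene" or "side" or "wrist"; returns a dict with "pixels" (384x512x3 uint8, red, green, blue), "z_map" (384x512 float32, m along the optical axis (not along the pixel's ray), 0 where there is no reading), "fx", "fy", "cx", "cy" (pixels), "xyz" and "rotation" of the camera in the world; the wrist camera has in their place "T_tool_cam" (4x4, takes a point from camera to tool coordinates, whose origin is the TCP and whose axes are the flange's). Camera axes: x right, y down, z forward; pixel columns grow to the right and rows downward; lengths in m; the calibration is good to about 2 mm. A picture is of the moment at which its call begins: read the wrist's pose just before it.
- arm.sign_off(): hands the job in; it is judged then, once.
The state is a dict: "clock": time; "joints": joint angles; "dq": joint speeds; "joint_efforts": joint torques, N m; "position": TCP position; "ee_rot": TCP orientation; "force": force on the tool from outside, world axes, zero at the start; "ft_torque": the same for the moment, N m; "width": opening from 0.0 (shut) to 1.0 (fully open); "gripper_force": force on a finger pad.
Only numpy, scipy, OpenCV 4.12 (cv2) and the standard library are available. Lean on these libraries where they do the work, as an engineer would, in place of code of your own. Each camera call takes 0.05 s, during which the arm holds its last target. There are 200 camera calls.

## Working session

There is one attempt and no reset: what is moved stays moved. The work goes in short steps, Python scripts to look and compute and a tool call to move; the robot and the scene stay as the last step left them, time stands still between calls to the robot, and variables do not carry over. Pictures are saved under pics/ and viewed, at most 10 in all, crops included, and the job is handed in when it is done.

Besides the shell and the picture viewer there is one more tool, called after "Call:" by a JSON object that holds its "api" and its "payload". arm_command: Moves the arm, as the interface text tells. Its arguments: {"type":"object","properties":{"targets":{"type":"array","items":{"type":"array","items":{"type":"array","items":{"type":"number"}}}},"jaw":{"type":"number"},"newtons":{"type":"number"}},"required":["targets"]}

```bash
ls; mkdir -p pics
cat > h.py <<'E'
import numpy as np, cv2
from scipy.spatial.transform import Rotation as R
from cell import arm
def cloud(im,Tw=None):
    z=im["z_map"]; v,u=np.mgrid[:z.shape[0],:z.shape[1]]
    p=np.stack([(u-im["cx"])/im["fx"]*z,(v-im["cy"])/im["fy"]*z,z],-1)
    if "T_tool_cam" in im:
        s=Tw; T=np.eye(4);T[:3,:3]=R.from_rotvec(s["ee_rot"]).as_matrix();T[:3,3]=s["position"]
        T=T@im["T_tool_cam"]; return p@T[:3,:3].T+T[:3,3]
    r=np.array(im["rotation"])
    r=r if r.shape==(3,3) else R.from_rotvec(r).as_matrix()
    return p@r.T+np.array(im["xyz"])
def save(n,im): cv2.imwrite(n,im["pixels"][:,:,::-1])
E
python3 - <<'E'
from h import *
s=arm.observe(); print(s)
ims=[arm.get_image(n) for n in("scene","side")]
for n,im in zip(("scene","side"),ims): print(n,im["xyz"],im["rotation"],im["fx"]); np.savez(n,**im)
cv2.imwrite("pics/a.png",cv2.resize(np.vstack([im["pixels"][:,:,::-1] for im in ims]),None,fx=.78,fy=.78))
save("pics/scene.png",ims[0]); save("pics/side.png",ims[1])
E
```

```text
pics
{'clock': 0.0, 'joints': array([ 1.05240856,  0.43520409,  0.0249336 ,  1.57408076, -0.01159846,
        1.13399262, -0.07509299]), 'dq': array([-0.0010032 , -0.00022402,  0.00170292, -0.0014183 ,  0.00087263,
       -0.00056323, -0.00078276]), 'joint_efforts': array([-1.34395239e-03, -6.67848372e+01,  9.84090641e-01, -3.14455998e+01,
       -6.05267356e-02,  4.31132340e-02,  1.68731626e-04]), 'position': array([ 0.25222406, -0.57132895,  0.24496254]), 'ee_rot': array([-3.07251114e+00, -6.48078395e-01,  6.88924933e-04]), 'force': array([ 0.0841444 ,  0.17408957, -0.38412047]), 'ft_torque': array([-0.02326752, -0.02132247, -0.05568205]), 'gripper_force': 0.0, 'width': 1.0028014289748435}
scene [ 1.73785    -0.22392243  0.76061337] [-1.61177732 -1.46259186  0.87698866] 388.97405916910196
side [-0.11229013  0.16301923  1.33246194] [-1.59205381  2.22995784 -0.63568583] 488.31505449620533
```

View pics/scene.png

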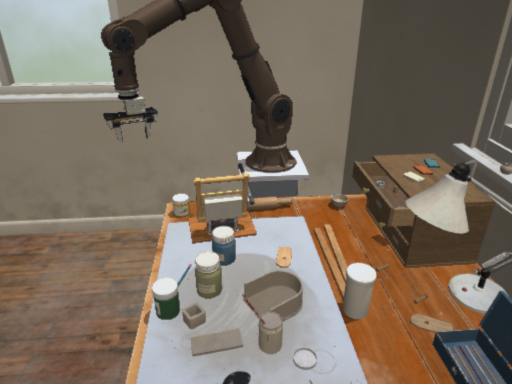

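View pics/side.png

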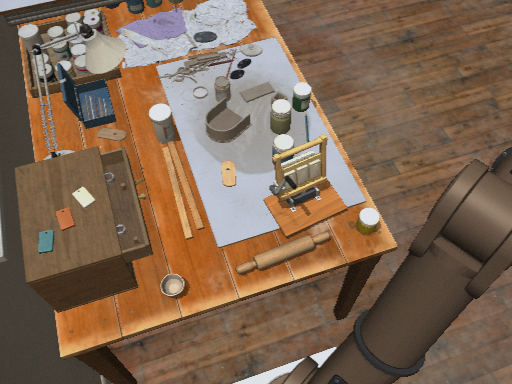

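The scene view shows the rail at about (222,180), with the jar behind it at (223,245). In the side view the rail runs from (277,165) to (325,143) and the base plate sits at about (305,205). The pot is at (369,222), the bowl at (172,285) and the rib at (228,173).

Run:
```python
from h import *
for n,(u0,u1,v0,v1) in {"scene":(170,275,160,270),"side":(245,370,120,245)}.items():
    im=dict(np.load(n+".npz")); c=cloud(im)[v0:v1,u0:u1]; px=im["pixels"][v0:v1,u0:u1]
    hsv=cv2.cvtColor(px,cv2.COLOR_RGB2HSV); z=c[...,2]
    print(n,"ztop pct",np.percentile(z[z<.35],[5,50,95,99,99.9]))
    m=(hsv[...,0]>8)&(hsv[...,0]<30)&(hsv[...,1]>90)&(z>.19)&(z<.3)
    p=c[m]; print("wood high n",len(p))
    zt=np.percentile(p[:,2],98); q=p[p[:,2]>zt-.02]
    mu=q.mean(0); w,V=np.linalg.eigh(np.cov((q-mu).T)); a=V[:,2]; t=(q-mu)@a
    print("rail mid surf",mu+a*(t.min()+t.max())/2,"axis",a,"len",np.ptp(t),"zmax",q[:,2].max(), np.percentile(q[:,2],[50,90]))
    m=(hsv[...,1]>120)&(z>.016)&(z<.03)
    r=cv2.minAreaRect((c[m][:,:2]*1000).astype(np.float32)); print("plate",r,np.median(z[m]), cv2.boxPoints(r).round(0).tolist())
    big=cv2.resize(im["pixels"][v0:v1,u0:u1][:,:,::-1],(0,0),fx=5,fy=5,interpolation=cv2.INTER_CUBIC); cv2.imwrite(f"pics/{n}_c.png",big)
```

```text
scene ztop pct [-0.44560449  0.01107632  0.17516774  0.23465336  0.23872748]
wood high n 392
rail mid surf [ 0.64998353 -0.23472362  0.23154222] axis [-0.13817501  0.99040712 -0.00118537] len 0.173212886055848 zmax 0.24146063108182336 [0.23221744 0.23736904]
plate ((550.4544067382812, -252.70877075195312), (225.879638671875, 229.0587921142578), 8.526893615722656) 0.0213502075215089 [[422.0, -156.0], [456.0, -383.0], [679.0, -349.0], [645.0, -123.0]]
side ztop pct [-0.75879007  0.0128507   0.17581864  0.2368289   0.24177328]
wood high n 488
rail mid surf [ 0.63923269 -0.23312998  0.23540172] axis [-1.56453994e-01  9.87685246e-01  4.11822330e-05] len 0.17615438879126488 zmax 0.2445629131690661 [0.23578499 0.24046666]
plate ((655.8328857421875, -252.87356567382812), (472.7398986816406, 257.52294921875), 1.5142765045166016) 0.02293786056496705 [[416.0, -130.0], [423.0, -388.0], [896.0, -375.0], [889.0, -118.0]]
```

View pics/side_c.png

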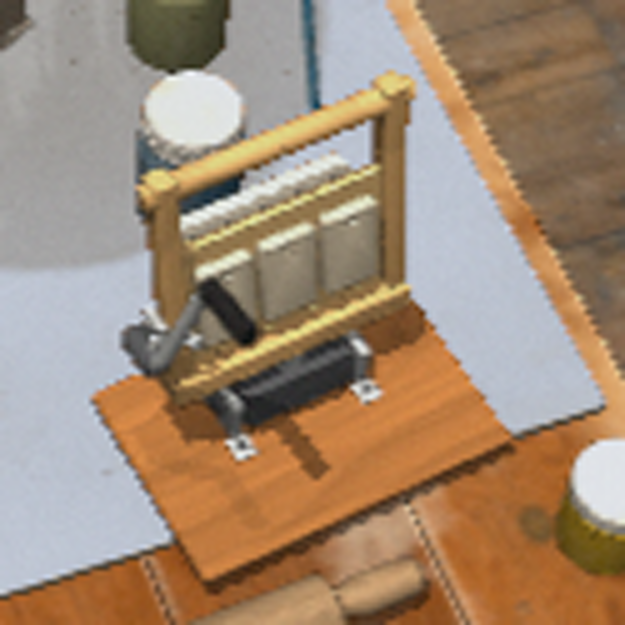

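View pics/scene_c.png

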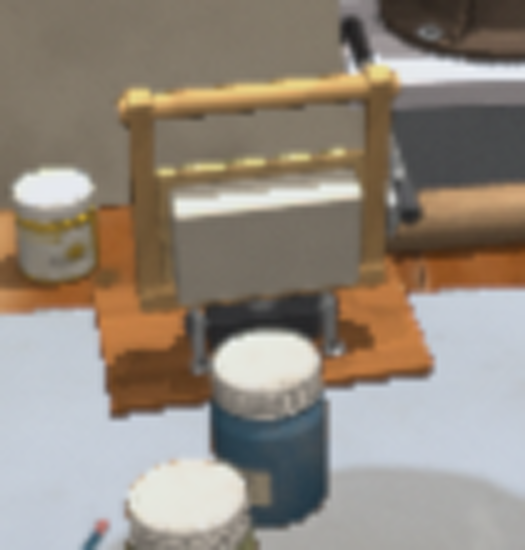

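```bash
cat >> h.py <<'E'
yaw,lean=0.148,0.22
def frame(lean=lean,yaw=yaw): return R.from_euler("z",yaw)*R.from_euler("y",lean)   # frame axes in world
def toolrot(kind,lean=lean):   # rail: tool y along frame x ; toe: tool y along frame -y/+y
    F=frame(lean).as_matrix(); z=-F[:,2]
    y=F[:,0] if kind=="rail" else -F[:,1] if kind=="toe" else F[:,1]
    return R.from_matrix(np.c_[np.cross(y,z),y,z])
def plan(pos,rot,s=None):
    s=s or arm.observe(); C=R.from_rotvec(s["ee_rot"]); w=(C.inv()*rot).as_rotvec()
    d=rot.inv().apply(np.array(pos)-s["position"])
    print("turn",w.round(4),"n>=",np.ceil(np.linalg.norm(w)/.18),"| then shift",d.round(4),"n>=",np.ceil(np.linalg.norm(d)/.06))
E
python3 - <<'E'
from h import *
rail=np.array([.645,-.234,.229]); F=frame()
for k in("rail","toe","toe2"):
  print(k); plan(rail+F.apply([0,0,.13]),toolrot(k))
im=dict(np.load("side.npz"));c=cloud(im)
for n,(u,v) in dict(jarlid=(283,142),rib=(228,173),pot=(369,213),bowl=(172,285),toe=(290,184)).items(): print(n,np.nanmedian(c[v-2:v+3,u-2:u+3].reshape(-1,3),0).round(3))
print("toe exp",(rail+F.apply([-.079,.078,-.026])).round(3))
px=im["pixels"][172:192,280:300].max(2).astype(int); cc=c[172:192,280:300]; q=cc[(px<50)&(cc[...,2]>.12)]
print(len(q),q.min(0),q.max(0),q.mean(0))
E
```

```text
rail
turn [ 0.1866 -0.1441 -1.2973] n>= 8.0 | then shift [ 0.2758  0.4312 -0.21  ] n>= 10.0
toe
turn [ 0.0281 -0.2184  0.2668] n>= 2.0 | then shift [ 0.4312 -0.2758 -0.21  ] n>= 10.0
toe2
turn [ 0.3151  0.0405 -2.8577] n>= 16.0 | then shift [-0.4312  0.2758 -0.21  ] n>= 10.0
jarlid [ 0.763 -0.232  0.114]
rib [ 0.771 -0.05   0.018]
pot [ 0.461 -0.394  0.069]
bowl [0.458 0.217 0.006]
toe [ 0.543 -0.165  0.228]
toe exp [ 0.552 -0.169  0.221]
60 [-0.11229013 -0.17451988  0.21872428] [0.57158191 0.16301923 1.33246194] [ 0.53501523 -0.1608582   0.24597924]
```

Call:
{"api": "arm_command", "payload": {"targets": [[[0, 0, -0.05, 0, 0, 0], [0, 0, -0.05, 0, 0, 0], [0, 0, 0, 0.0233, -0.018, -0.1622], [0, 0, 0, 0.0233, -0.018, -0.1622], [0, 0, 0, 0.0233, -0.018, -0.1622], [0, 0, 0, 0.0233, -0.018, -0.1622], [0, 0, 0, 0.0233, -0.018, -0.1622], [0, 0, 0, 0.0233, -0.018, -0.1622], [0, 0, 0, 0.0233, -0.018, -0.1622], [0, 0, 0, 0.0233, -0.018, -0.1622]]], "jaw": 0.09}}

```text
clock: 1.35
position: [0.2523, -0.5716, 0.3452]
ee_rot: [-1.944, -2.268, 0.251]
force: [0.2, 0.7, -0.3]
width: 0.982
gripper_force: 0.0
```

Run:
```python
from h import *
rail=np.array([.645,-.234,.229]); F=frame()
plan(rail+F.apply([0,0,.13]),toolrot("rail"))
```

```text
turn [-0.0005  0.0009  0.0055] n>= 1.0 | then shift [ 0.276   0.4529 -0.1123] n>= 10.0
```

Call:
{"api": "arm_command", "payload": {"targets": [[[0.0276, 0.0453, -0.0112, 0, 0, 0], [0.0276, 0.0453, -0.0112, 0, 0, 0], [0.0276, 0.0453, -0.0112, 0, 0, 0], [0.0276, 0.0453, -0.0112, 0, 0, 0], [0.0276, 0.0453, -0.0112, 0, 0, 0], [0.0276, 0.0453, -0.0112, 0, 0, 0], [0.0276, 0.0453, -0.0112, 0, 0, 0], [0.0276, 0.0453, -0.0112, 0, 0, 0], [0.0276, 0.0453, -0.0112, 0, 0, 0], [0.0276, 0.0453, -0.0112, 0, 0, 0]]]}}

```text
clock: 2.6
position: [0.6741, -0.2289, 0.3557]
ee_rot: [-1.951, -2.263, 0.251]
force: [0.3, -0.6, 0.6]
width: 0.979
gripper_force: 0.0
```

Run:
```python
from h import *
rail=np.array([.645,-.234,.229]); F=frame()
plan(rail+F.apply([0,0,.13]),toolrot("rail"))
s=arm.observe(); im=arm.get_image("wrist"); save("pics/w1.png",im); np.savez("w1",im=im,s=s); print(im["T_tool_cam"])
c=cloud(im,s); z=c[...,2]; hsv=cv2.cvtColor(im["pixels"],cv2.COLOR_RGB2HSV)
m=(im["z_map"]>0)&(z>.2)&(z<.26)&(hsv[...,1]>70); p=c[m]
l=(p-rail)@F.as_matrix(); print(len(p)); 
q=l[(abs(l[:,0])<.02)&(abs(l[:,2])<.02)]; print(len(q),np.percentile(q,[0,2,50,98,100],axis=0).round(4))
```

```text
turn [-0.0001  0.0013 -0.0004] n>= 1.0 | then shift [-0.0008 -0.0012  0.    ] n>= 1.0
[[ 1.77893497e-03 -9.58670466e-01 -2.84513220e-01  7.69802560e-02]
 [ 9.99997885e-01  1.41188161e-03  1.49519243e-03 -2.07346027e-05]
 [-1.03169784e-03 -2.84515278e-01  9.58670951e-01 -1.39173695e-01]
 [ 0.00000000e+00  0.00000000e+00  0.00000000e+00  1.00000000e+00]]
3660
3472 [[-0.0106 -0.0744 -0.0023]
 [-0.0102 -0.0696 -0.0001]
 [-0.0015  0.0165  0.0069]
 [ 0.007   0.0847  0.0106]
 [ 0.0078  0.0872  0.0117]]
```

View pics/w1.png

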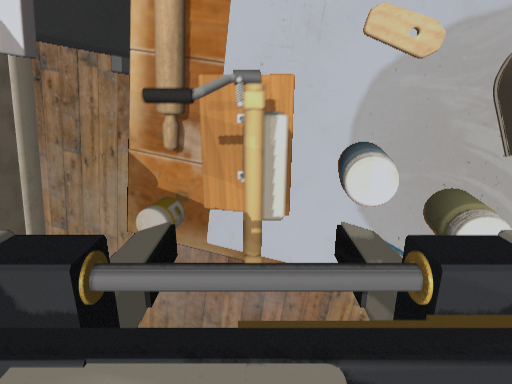

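The wrist view shows the rail running straight down from (253,95) to (250,260), centred between the fingers. The toe is at (167,96), and the jar is clear at (368,175). I'll go down and grip the rail.

Call:
{"api": "arm_command", "payload": {"targets": [[[0, -0.0027, 0.0, 0, 0, 0], [0, 0, 0.04, 0, 0, 0], [0, 0, 0.04, 0, 0, 0], [0, 0, 0.03, 0, 0, 0], [0, 0, 0.0185, 0, 0, 0], [0, 0, 0, 0, 0, 0]]]}}

```text
clock: 3.4
position: [0.6409, -0.2362, 0.2303]
ee_rot: [-1.952, -2.26, 0.254]
force: [0.4, -1.3, -0.1]
width: 0.98
gripper_force: 0.0
```

Call:
{"api": "arm_command", "payload": {"targets": [[[0, 0, 0, 0, 0, 0], [0, 0, 0, 0, 0, 0], [0, 0, 0, 0, 0, 0], [0, 0, 0, 0, 0, 0], [0, 0, 0, 0, 0, 0], [0, 0, 0, 0, 0, 0]]], "jaw": 0.0, "newtons": 50}}

```text
clock: 4.15
position: [0.6429, -0.2345, 0.2313]
ee_rot: [-1.951, -2.264, 0.251]
force: [0.9, -0.1, -0.3]
width: 0.379
gripper_force: 0.0
```

Still closing, so I'll wait longer.

Call:
{"api": "arm_command", "payload": {"targets": [[[0, 0, 0, 0, 0, 0], [0, 0, 0, 0, 0, 0], [0, 0, 0, 0, 0, 0], [0, 0, 0, 0, 0, 0]]]}}

```text
clock: 4.65
position: [0.6431, -0.2345, 0.2313]
ee_rot: [-1.952, -2.264, 0.25]
force: [2.3, 0.8, -1.4]
width: 0.179
gripper_force: 50.0
```

Call:
{"api": "arm_command", "payload": {"targets": [[[0, 0, 0.002, 0, 0, 0], [0, 0, 0.002, 0, 0, 0], [0, 0, 0, 0, 0, 0]]]}}

```text
clock: 5.03
position: [0.6431, -0.2346, 0.2295]
ee_rot: [-1.954, -2.267, 0.248]
force: [1.7, 0.8, 9.9]
width: 0.181
gripper_force: 50.0
```

Call:
{"api": "arm_command", "payload": {"targets": [[[0, 0, 0.002, 0, 0, 0], [0, 0, 0.002, 0, 0, 0], [0, 0, 0, 0, 0, 0], [0, 0, 0, 0, 0, 0]]]}}

```text
clock: 5.52
position: [0.6423, -0.2348, 0.2257]
ee_rot: [-1.954, -2.267, 0.248]
force: [1.3, -0.7, 9.2]
width: 0.181
gripper_force: 50.0
```

Call:
{"api": "arm_command", "payload": {"targets": [[[0, 0, 0.002, 0, 0, 0], [0, 0, 0.002, 0, 0, 0], [0, 0, 0, 0, 0, 0], [0, 0, 0, 0, 0, 0]]]}}

```text
clock: 6.02
position: [0.6414, -0.2349, 0.2217]
ee_rot: [-1.954, -2.267, 0.248]
force: [1.8, 0.6, 10.0]
width: 0.183
gripper_force: 50.0
```

Call:
{"api": "arm_command", "payload": {"targets": [[[0, 0, 0.002, 0, 0, 0], [0, 0, 0.002, 0, 0, 0], [0, 0, 0, 0, 0, 0], [0, 0, 0, 0, 0, 0]]]}}

```text
clock: 6.52
position: [0.6416, -0.235, 0.22]
ee_rot: [-1.956, -2.269, 0.246]
force: [2.1, 1.2, 20.3]
width: 0.181
gripper_force: 50.0
```

Call:
{"api": "arm_command", "payload": {"targets": [[[0, 0, 0.002, 0, 0, 0], [0, 0, 0.001, 0, 0, 0], [0, 0, 0, 0, 0, 0], [0, 0, 0, 0, 0, 0]]]}}

```text
clock: 7.02
position: [0.6422, -0.2351, 0.2196]
ee_rot: [-1.959, -2.272, 0.243]
force: [3.6, 1.8, 33.4]
width: 0.18
gripper_force: 50.0
```

Call:
{"api": "arm_command", "payload": {"targets": [[[0, 0, -0.004, 0, 0, 0], [0, 0, -0.003, 0, 0, 0], [0, 0, 0, 0, 0, 0], [0, 0, 0, 0, 0, 0]]]}}

```text
clock: 7.52
position: [0.6408, -0.2349, 0.2203]
ee_rot: [-1.952, -2.265, 0.249]
force: [2.7, 1.1, 7.0]
width: 0.181
gripper_force: 50.0
```

Call:
{"api": "arm_command", "payload": {"targets": [[[0, 0, 0, 0, 0, 0], [0, 0, 0, 0, 0, 0], [0, 0, 0, 0, 0, 0], [0, 0, 0, 0, 0, 0], [0, 0, -0.03, 0, 0, 0], [0, 0, -0.05, 0, 0, 0], [0, 0, -0.05, 0, 0, 0], [0, 0, 0, 0, 0, 0]]], "jaw": 0.09}}

```text
clock: 8.52
position: [0.67, -0.2302, 0.3508]
ee_rot: [-1.956, -2.269, 0.245]
force: [-0.2, -0.6, -0.7]
width: 0.962
gripper_force: 0.0
```

Run:
```python
from h import *
s=arm.observe(); im=arm.get_image("wrist"); save("pics/w2.png",im)
rail=np.array([.6415,-.235,.219]); F=frame(); M=F.as_matrix()
c=cloud(im,s); l=(c-rail)@M; px=im["pixels"]; hsv=cv2.cvtColor(px,cv2.COLOR_RGB2HSV); ok=im["z_map"]>0
q=l[ok&(hsv[...,1]>70)&(abs(l[...,0])<.02)&(abs(l[...,2])<.02)]; print("rail",len(q),np.percentile(q,[1,50,99],axis=0).round(4))
m=ok&(px.max(2)<70)&(abs(l[...,0]+.079)<.04)&(abs(l[...,1]-.078)<.04)&(l[...,2]>-.06)&(l[...,2]<.02)
q=l[m]; print("toe",len(q),np.percentile(q,[1,50,99],axis=0).round(4)); print("toe yz",np.median(q[q[:,2]>np.percentile(q[:,2],70)],0))
for k in("toe","toe2"):
  print(k); plan(rail+F.apply([-.085,.078,-.026+.12]),toolrot(k))
print(arm.observe()["joints"].round(2))
```

```text
rail 3448 [[-0.0092 -0.0747 -0.0008]
 [-0.0005  0.0149  0.0064]
 [ 0.0084  0.0866  0.0104]]
toe 761 [[-0.1005  0.0716 -0.0441]
 [-0.0773  0.0787 -0.0211]
 [-0.0454  0.085  -0.0188]]
toe yz [-0.07919158  0.07870316 -0.01997342]
toe
turn [ 5.1000e-03 -1.3000e-03  1.5707e+00] n>= 9.0 | then shift [-0.0842 -0.0775  0.0382] n>= 3.0
toe2
turn [ 1.3000e-03  5.1000e-03 -1.5709e+00] n>= 9.0 | then shift [0.0842 0.0775 0.0382] n>= 3.0
[ 0.34  0.69 -0.29  0.93  0.24  1.76  0.27]
```

Call:
{"api": "arm_command", "payload": {"targets": [[[0, 0, 0, 0, 0, -0.1745], [0, 0, 0, 0, 0, -0.1745], [0, 0, 0, 0, 0, -0.1745], [0, 0, 0, 0, 0, -0.1745], [0, 0, 0, 0, 0, -0.1745], [0, 0, 0, 0, 0, -0.1745], [0, 0, 0, 0, 0, -0.1745], [0, 0, 0, 0, 0, -0.1745], [0, 0, 0, 0, 0, -0.1745]]], "jaw": 0.055}}

```text
clock: 9.7
position: [0.6676, -0.2308, 0.345]
ee_rot: [0.224, -2.912, 0.025]
force: [-0.3, 0.3, 0.5]
width: 0.598
gripper_force: 0.0
```

Call:
{"api": "arm_command", "payload": {"targets": [[[0.028, 0.026, 0, 0, 0, 0], [0.028, 0.026, 0, 0, 0, 0], [0.028, 0.0255, 0, 0, 0, 0], [0, 0, 0.038, 0, 0, 0], [0, 0, 0, 0, 0, 0], [0, 0, 0, 0, 0, 0]]]}}

```text
clock: 10.45
position: [0.5678, -0.1677, 0.3277]
ee_rot: [0.215, -2.915, 0.025]
force: [-0.5, 0.7, 0.7]
width: 0.6
gripper_force: 0.0
```

Run:
```python
from h import *
s=arm.observe(); im=arm.get_image("wrist"); save("pics/w3.png",im)
rail=np.array([.6415,-.235,.219]); F=frame(); M=F.as_matrix()
plan(rail+F.apply([-.085,.0785,-.026+.12]),toolrot("toe2")); print(s["joints"].round(2))
c=cloud(im,s); l=(c-rail)@M; px=im["pixels"]; ok=im["z_map"]>0
m=ok&(px.max(2)<70)&(abs(l[...,0]+.079)<.03)&(abs(l[...,1]-.078)<.03)&(l[...,2]>-.06)&(l[...,2]<.02)
q=l[m]; print("toe",len(q),np.percentile(q,[1,50,99],axis=0).round(4))
```

```text
turn [-0.001   0.0013 -0.0008] n>= 1.0 | then shift [ 0.0001  0.001  -0.0012] n>= 1.0
[ 0.56  0.54 -0.68  1.32  0.35  1.62  1.61]
toe 780 [[-0.1019  0.0726 -0.0292]
 [-0.081   0.0788 -0.0209]
 [-0.0568  0.0852 -0.0189]]
```

View pics/w3.png

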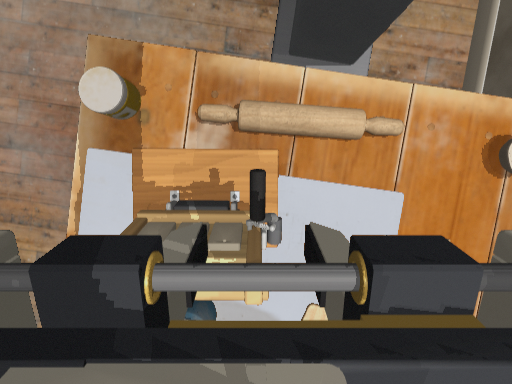

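The toe is at (258,170–220), centred between the fingers. I'll go down and grip it.

Call:
{"api": "arm_command", "payload": {"targets": [[[0, 0.001, 0.04, 0, 0, 0], [0, 0, 0.04, 0, 0, 0], [0, 0, 0.036, 0, 0, 0], [0, 0, 0, 0, 0, 0], [0, 0, 0, 0, 0, 0]]]}}

```text
clock: 11.12
position: [0.5439, -0.17, 0.216]
ee_rot: [0.216, -2.917, 0.026]
force: [1.1, 0.4, 0.3]
width: 0.602
gripper_force: 0.0
```

Call:
{"api": "arm_command", "payload": {"targets": [[[0, 0, 0, 0, 0, 0], [0, 0, 0, 0, 0, 0], [0, 0, 0, 0, 0, 0], [0, 0, 0, 0, 0, 0], [0, 0, 0, 0, 0, 0], [0, 0, 0, 0, 0, 0]]], "jaw": 0.0, "newtons": 15}}

```text
clock: 11.88
position: [0.5424, -0.1701, 0.2144]
ee_rot: [0.216, -2.915, 0.026]
force: [-0.9, 0.5, 0.2]
width: 0.151
gripper_force: 15.0
```

Run:
```python
from h import *
s=arm.observe(); print(s["force"].round(1),s["width"],s["gripper_force"])
rail=np.array([.6415,-.235,.219]); M=frame().as_matrix(); print(((s["position"]-rail)@M).round(4))
# arc rows, tool2: tool x=-Fx, y=+Fy, z=-Fz
t=np.linspace(0,2.05,21); y=.085*np.sin(t-.25); z=.085*np.cos(t-.25)
print(np.c_[t[1:],np.diff(y),-np.diff(z)].round(4).tolist())
```

```text
[-0.9  0.5  0.2] 0.15094359139981312 14.997389763593674
[-0.0853  0.0788 -0.0238]
[[0.1025, 0.0085, -0.0017], [0.205, 0.0087, -0.0008], [0.3075, 0.0087, 0.0001], [0.41, 0.0087, 0.0009], [0.5125, 0.0085, 0.0018], [0.615, 0.0083, 0.0027], [0.7175, 0.008, 0.0035], [0.82, 0.0076, 0.0043], [0.9225, 0.0071, 0.0051], [1.025, 0.0065, 0.0058], [1.1275, 0.0059, 0.0064], [1.23, 0.0052, 0.007], [1.3325, 0.0045, 0.0075], [1.435, 0.0037, 0.0079], [1.5375, 0.0029, 0.0082], [1.64, 0.002, 0.0085], [1.7425, 0.0011, 0.0086], [1.845, 0.0002, 0.0087], [1.9475, -0.0007, 0.0087], [2.05, -0.0015, 0.0086]]
```

Call:
{"api": "arm_command", "payload": {"targets": [[[0, 0.0085, -0.0017, 0, 0, 0], [0, 0.0087, -0.0008, 0, 0, 0], [0, 0.0087, 0, 0, 0, 0], [0, 0.0087, 0.0009, 0, 0, 0], [0, 0.0085, 0.0018, 0, 0, 0], [0, 0.0083, 0.0027, 0, 0, 0], [0, 0, 0, 0, 0, 0]]]}}

```text
clock: 12.75
position: [0.534, -0.1181, 0.2113]
ee_rot: [0.218, -2.914, 0.025]
force: [0.4, -0.6, 4.3]
width: 0.145
gripper_force: 15.0
```

Call:
{"api": "arm_command", "payload": {"targets": [[[0, 0.008, 0.0035, 0, 0, 0], [0, 0.0076, 0.0043, 0, 0, 0], [0, 0.0071, 0.0051, 0, 0, 0], [0, 0.0065, 0.0058, 0, 0, 0], [0, 0.0059, 0.0064, 0, 0, 0], [0, 0, 0, 0, 0, 0]]]}}

```text
clock: 13.5
position: [0.5232, -0.0849, 0.1862]
ee_rot: [0.217, -2.914, 0.025]
force: [1.9, -1.5, 1.8]
width: 0.145
gripper_force: 15.0
```

Run:
```python
from h import *
s=arm.observe(); print(s["force"].round(1),s["width"],s["gripper_force"])
rail=np.array([.6415,-.235,.219]); M=frame().as_matrix(); p=(s["position"]-rail)@M; print(p.round(4)); y,z=p[1]-.099,p[2]+.108
print("r",np.hypot(y,z),"theta",np.arctan2(y,z)+.25)
```

```text
[ 1.9 -1.5  1.8] 0.14547587622990582 15.002202540636063
[-0.0854  0.1659 -0.0527]
r 0.08678219078948644 theta 1.1296595712986632
```

Call:
{"api": "arm_command", "payload": {"targets": [[[0, 0.0052, 0.007, 0, 0, 0], [0, 0.0045, 0.0075, 0, 0, 0], [0, 0.0037, 0.0079, 0, 0, 0], [0, 0.0029, 0.0082, 0, 0, 0], [0, 0.002, 0.0085, 0, 0, 0], [0, 0, 0, 0, 0, 0]]]}}

```text
clock: 14.25
position: [0.5122, -0.0689, 0.1479]
ee_rot: [0.216, -2.914, 0.026]
force: [2.5, -2.1, -0.0]
width: 0.146
gripper_force: 15.0
```

Call:
{"api": "arm_command", "payload": {"targets": [[[0, 0.0011, 0.0086, 0, 0, 0], [0, 0.0002, 0.0087, 0, 0, 0], [0, -0.0007, 0.0087, 0, 0, 0], [0, -0.0015, 0.0086, 0, 0, 0], [0, 0, 0, 0, 0, 0]]]}}

```text
clock: 14.88
position: [0.5045, -0.0706, 0.114]
ee_rot: [0.216, -2.913, 0.025]
force: [-0.7, 3.2, -0.3]
width: 0.147
gripper_force: 15.0
```

Run:
```python
from h import *
s=arm.observe(); print(s["force"].round(1),s["width"],s["gripper_force"])
rail=np.array([.6415,-.235,.219]); M=frame().as_matrix(); p=(s["position"]-rail)@M; print(p.round(4)); y,z=p[1]-.099,p[2]+.108
print("r",np.hypot(y,z),"theta",np.arctan2(y,z)+.25)
```

```text
[-0.7  3.2 -0.3] 0.14720583703412554 14.996373653411865
[-0.0856  0.1828 -0.1267]
r 0.08585554136625508 theta 2.040365511679547
```

Call:
{"api": "arm_command", "payload": {"targets": [[[0, 0, 0, 0, 0, 0], [0, 0, 0, 0, 0, 0], [0, 0, 0, 0, 0, 0], [0, 0, 0, 0, 0, 0], [0, 0, 0, 0, 0, 0], [0, 0, 0, 0, 0, 0], [0, 0, 0, 0, 0, 0], [0, 0, 0, 0, 0, 0]]], "jaw": 0.085}}

```text
clock: 15.88
position: [0.5053, -0.0708, 0.1149]
ee_rot: [0.216, -2.915, 0.026]
force: [0.1, -1.1, 0.0]
width: 0.916
gripper_force: 0.0
```

Call:
{"api": "arm_command", "payload": {"targets": [[[0, 0.01, -0.05, 0, 0, 0], [0, 0, -0.06, 0, 0, 0], [0, 0, -0.06, 0, 0, 0], [0, 0, -0.05, 0, 0, 0], [0, 0, 0, 0, 0, 0], [0, 0, 0, 0, 0, 0]]]}}

```text
clock: 16.62
position: [0.5508, -0.0537, 0.3291]
ee_rot: [0.216, -2.914, 0.026]
force: [-0.7, 0.7, -0.9]
width: 0.922
gripper_force: 0.0
```

Run:
```python
from h import *
s=arm.observe(); im=arm.get_image("wrist"); a=arm.get_image("side")
cv2.imwrite("pics/k.png",np.hstack([cv2.resize(x[:,:,::-1],(400,384)) for x in (im["pixels"],a["pixels"][110:250,245:385])]))
rail=np.array([.6415,-.235,.219]); F=frame(); M=F.as_matrix()
c=cloud(a); l=(c-rail)@M; px=a["pixels"]; ok=a["z_map"]>0
m=ok&(px.max(2)<70)&(abs(l[...,0]+.079)<.04)&(abs(l[...,1]-.09)<.12)&(l[...,2]>-.22)&(l[...,2]<.0)
q=l[m]; print("toe?",len(q),np.percentile(q,[1,50,99],axis=0).round(4), "expect",[.099+.085*np.sin(3.29),-.108+.085*np.cos(3.29)])
plan(rail+F.apply([0,0,.11]),toolrot("rail"))
```

```text
toe? 47 [[-0.1051  0.0843 -0.1953]
 [-0.0856  0.0904 -0.1861]
 [-0.0649  0.096  -0.1809]] expect [np.float64(0.08643163022663293), np.float64(-0.1920656652935068)]
turn [-2.4000e-03 -3.0000e-04  1.5704e+00] n>= 9.0 | then shift [-0.1926  0.0858 -0.0172] n>= 4.0
```

View pics/k.png

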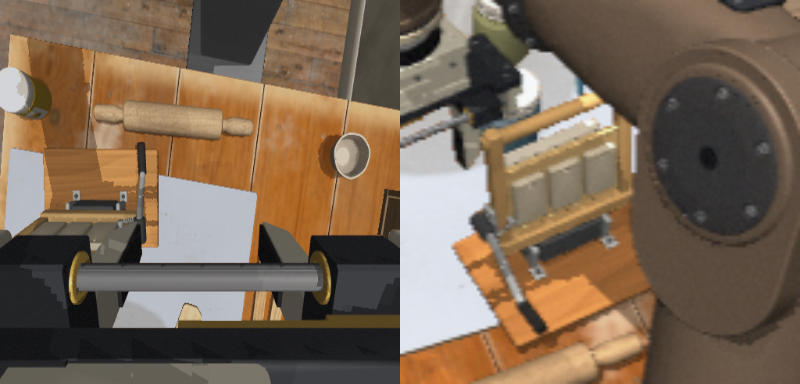

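The kickstand is down: in the right half of the picture the leg runs from (485,220) to the toe at (535,322). I'll go back to the rail.

Call:
{"api": "arm_command", "payload": {"targets": [[[0, 0, 0, 0, 0, 0.1745], [0, 0, 0, 0, 0, 0.1745], [0, 0, 0, 0, 0, 0.1745], [0, 0, 0, 0, 0, 0.1745], [0, 0, 0, 0, 0, 0.1745], [0, 0, 0, 0, 0, 0.1745], [0, 0, 0, 0, 0, 0.1745], [0, 0, 0, 0, 0, 0.1745], [0, 0, 0, 0, 0, 0.1745]]], "jaw": 0.09}}

```text
clock: 17.85
position: [0.5504, -0.0538, 0.3283]
ee_rot: [-1.957, -2.257, 0.254]
force: [-0.1, -0.2, 0.1]
width: 0.985
gripper_force: 0.0
```

Call:
{"api": "arm_command", "payload": {"targets": [[[-0.048, 0.0215, -0.0043, 0, 0, 0], [-0.048, 0.0215, -0.0043, 0, 0, 0], [-0.048, 0.0215, -0.0043, 0, 0, 0], [-0.048, 0.0215, -0.0043, 0, 0, 0], [0, 0, 0, 0, 0, 0], [0, 0, 0, 0, 0, 0]]]}}

```text
clock: 18.6
position: [0.6657, -0.2302, 0.3264]
ee_rot: [-1.949, -2.262, 0.251]
force: [0.6, -0.1, -0.0]
width: 0.982
gripper_force: 0.0
```

Run:
```python
from h import *
s=arm.observe(); im=arm.get_image("wrist"); save("pics/w4.png",im)
rail=np.array([.6415,-.235,.219]); F=frame(); M=F.as_matrix()
c=cloud(im,s); l=(c-rail)@M; hsv=cv2.cvtColor(im["pixels"],cv2.COLOR_RGB2HSV); ok=im["z_map"]>0
q=l[ok&(hsv[...,1]>70)&(abs(l[...,0])<.02)&(abs(l[...,2])<.02)]; print("rail",len(q),np.percentile(q,[1,50,99],axis=0).round(4))
plan(rail+F.apply([0,0,0]),toolrot("rail"))
# upright arc: chord per row in tool axes (tool y=+Fx, z=-Fz), 0.22 rad about axle 0.18 below
n=8;a=.22/n; print("arc row: y",-.18*np.sin(a),"z",.18*(np.cos(a)-1)*-1,"turn",((toolrot('rail').inv())*toolrot('rail',0)).as_rotvec()/n)
```

```text
rail 3795 [[-0.0092 -0.0617 -0.0007]
 [-0.0004  0.0218  0.0063]
 [ 0.0085  0.0869  0.0103]]
turn [-0.0005  0.0003  0.0013] n>= 1.0 | then shift [-0.0019 -0.0006  0.111 ] n>= 2.0
arc row: y -0.00494937611734103 z 6.805821075266394e-05 turn [-2.75000000e-02  1.73822678e-18  1.39058142e-17]
```

Call:
{"api": "arm_command", "payload": {"targets": [[[-0.002, -0.0006, 0.04, 0, 0, 0], [0, 0, 0.04, 0, 0, 0], [0, 0, 0.0305, 0, 0, 0], [0, 0, 0, 0, 0, 0]]]}}

```text
clock: 19.15
position: [0.6403, -0.2352, 0.2188]
ee_rot: [-1.947, -2.263, 0.254]
force: [0.3, -0.0, 0.2]
width: 0.98
gripper_force: 0.0
```

Call:
{"api": "arm_command", "payload": {"targets": [[[0, 0, 0, 0, 0, 0], [0, 0, 0, 0, 0, 0], [0, 0, 0, 0, 0, 0], [0, 0, 0, 0, 0, 0], [0, 0, 0, 0, 0, 0], [0, 0, 0, 0, 0, 0], [0, 0, 0, 0, 0, 0], [0, 0, 0, 0, 0, 0], [0, 0, 0, 0, 0, 0]]], "jaw": 0.0, "newtons": 30}}

```text
clock: 20.27
position: [0.6419, -0.2364, 0.2203]
ee_rot: [-1.952, -2.264, 0.251]
force: [-1.8, -0.7, 1.4]
width: 0.186
gripper_force: 30.0
```

Call:
{"api": "arm_command", "payload": {"targets": [[[0, -0.005, 0.0001, -0.0275, 0, 0], [0, -0.005, 0.0001, -0.0275, 0, 0], [0, -0.005, 0.0001, -0.0275, 0, 0], [0, -0.005, 0.0001, -0.0275, 0, 0], [0, 0, 0, 0, 0, 0]]]}}

```text
clock: 20.9
position: [0.6222, -0.2393, 0.2237]
ee_rot: [-2.004, -2.324, 0.128]
force: [0.7, 1.1, 0.2]
width: 0.186
gripper_force: 30.0
```

Call:
{"api": "arm_command", "payload": {"targets": [[[0, -0.005, 0.0001, -0.0275, 0, 0], [0, -0.005, 0.0001, -0.0275, 0, 0], [0, -0.005, 0.0001, -0.0275, 0, 0], [0, -0.005, 0.0001, -0.0275, 0, 0], [0, 0, 0, 0, 0, 0], [0, 0, 0, 0, 0, 0]]]}}

```text
clock: 21.65
position: [0.6036, -0.2419, 0.2248]
ee_rot: [2.049, 2.379, -0.0]
force: [0.1, 1.2, 4.6]
width: 0.187
gripper_force: 30.0
```

Run:
```python
from h import *
s=arm.observe(); p=s["position"]
rail=np.array([.6415,-.235,.2195]); F=frame(); axle=rail-F.apply([0,0,.18])
d=R.from_euler("z",-yaw).apply(p-axle); print("axle",axle,"rel",d.round(4),"lean",np.arctan2(d[0],d[2]),"r",np.hypot(d[0],d[2]),s["force"].round(1),s["gripper_force"])
a=arm.get_image("scene"); b=arm.get_image("side")
cv2.imwrite("pics/f.png",np.hstack([cv2.resize(x[:,:,::-1],(400,400)) for x in (a["pixels"][160:270,170:280],b["pixels"][120:240,245:365])]))
for n,im in(("scene",a),("side",b)):
  c=cloud(im); h=cv2.cvtColor(im["pixels"],cv2.COLOR_RGB2HSV); l=(R.from_euler("z",-yaw).apply((c-axle).reshape(-1,3))).reshape(c.shape)
  m=(im["z_map"]>0)&(h[...,0]>8)&(h[...,0]<30)&(h[...,1]>90)&(abs(abs(l[...,1])-.076)<.012)&(l[...,2]>.04)&(l[...,2]<.175)&(abs(l[...,0])<.06); q=l[m]
  k=np.polyfit(q[:,2],q[:,0],1); print(n,len(q),"post lean",np.arctan(k[0]),k[1])
```

```text
axle [ 0.60264809 -0.24079244  0.04383846] rel [ 0.0008 -0.0013  0.181 ] lean 0.004187325052286755 r 0.18097728332650762 [0.1 1.2 4.6] 30.001566410064697
scene 379 post lean 0.017576436305068124 0.006946486475093819
side 174 post lean 0.029948229101609943 -0.00932921146132856
```

View pics/f.png

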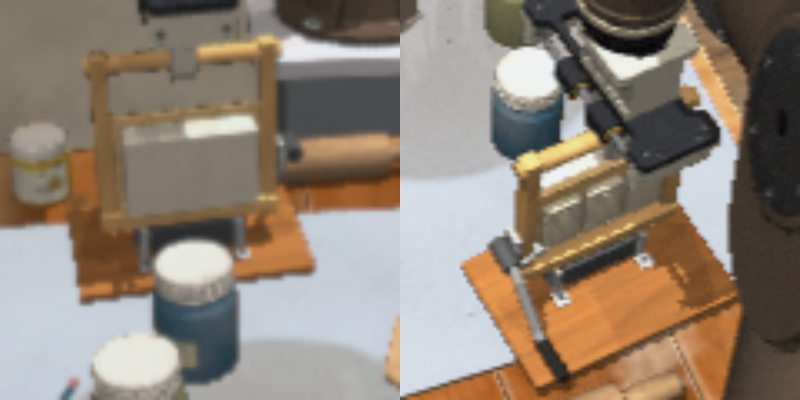

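The frame is nearly upright. I'll pull gently forward until the toe meets the plate (about -0.01), so that the lean is certain.

Call:
{"api": "arm_command", "payload": {"targets": [[[0, -0.002, 0, -0.01, 0, 0], [0, 0, 0, 0, 0, 0], [0, 0, 0, 0, 0, 0]]]}}

```text
clock: 22.12
position: [0.6017, -0.2422, 0.2249]
ee_rot: [2.045, 2.374, 0.012]
force: [-0.4, 0.4, 5.8]
width: 0.188
gripper_force: 30.0
```

Call:
{"api": "arm_command", "payload": {"targets": [[[0, -0.0015, 0, 0, 0, 0], [0, 0, 0, 0, 0, 0], [0, 0, 0, 0, 0, 0]]]}}

```text
clock: 22.5
position: [0.6004, -0.2424, 0.2248]
ee_rot: [2.044, 2.374, 0.012]
force: [-0.4, -0.3, 5.4]
width: 0.184
gripper_force: 30.0
```

Call:
{"api": "arm_command", "payload": {"targets": [[[0, -0.0015, 0, 0, 0, 0], [0, 0, 0, 0, 0, 0], [0, 0, 0, 0, 0, 0]]]}}

```text
clock: 22.88
position: [0.599, -0.2429, 0.2249]
ee_rot: [2.044, 2.373, 0.013]
force: [4.3, -0.0, 5.1]
width: 0.184
gripper_force: 30.0
```

Call:
{"api": "arm_command", "payload": {"targets": [[[0, -0.0015, 0, 0, 0, 0], [0, 0, 0, 0, 0, 0], [0, 0, 0, 0, 0, 0]]]}}

```text
clock: 23.25
position: [0.598, -0.2435, 0.2249]
ee_rot: [2.044, 2.371, 0.014]
force: [5.7, -1.3, 3.1]
width: 0.187
gripper_force: 30.0
```

The stop is found: the force rose from about 0 to 5.7 N. I'll ease back slightly and hand in while still gripping.

Call:
{"api": "arm_command", "payload": {"targets": [[[0, 0.002, 0, 0, 0, 0], [0, 0, 0, 0, 0, 0], [0, 0, 0, 0, 0, 0], [0, 0, 0, 0, 0, 0]]]}}

```text
clock: 23.75
position: [0.5991, -0.2428, 0.2248]
ee_rot: [2.045, 2.373, 0.012]
force: [2.3, -0.8, 6.2]
width: 0.189
gripper_force: 30.0
```

```bash
python3 -c "
from cell import arm
s=arm.observe(); print(s['clock'],s['position'],s['force'],s['gripper_force']); print(arm.sign_off())"
```

```text
23.75 [ 0.59909985 -0.24283286  0.22479997] [ 2.25903471 -0.78112958  6.21013468] 30.000430941581726
the job is handed in; nothing more can be done
None
```

I handed the job in at 23.75 s without seeing a verdict: the frame was pressed home, the kickstand flipped down to its stop, and the arm was holding the frame upright by the top rail with a 30 N grip; I saw no contact with the jar, pot, bowl or rib.

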